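Hang the handpiece on the retracting hook

TASK

Hold the sprung hook arm by its knob, pull it down against its spring to the handpiece standing in the dock, and gently catch the wire bail on top of the handpiece with the hook. Then let the spring raise it slowly, all the way home, so that the handpiece is left hanging freely from the hook. Do not touch the handpiece with the hand or push it askew, do not let the arm snap back, and leave the other things on the table where they are.

Things in the scene. Friction and masses are not known exactly. Their poses are not given: they have to be found in the camera images.
- stand: Fixed stand: round dark steel foot (radius 58 mm) with an upright post on its axis; top of the cap at z = 369 mm. Origin: centre of the foot's underside, on the post axis; z up. With joint hook_swivel at 0 the arm points along the stand's -x.
- hook_swivel (a joint): Swivel of the arm about the post axis, rad, positive counter-clockwise seen from above (the arm's tip then moves to the arm's own -y); turns easily (about 0.3 N at the knob, stays where left), range -0.9 to 0.9.
- hook_arm (a joint): Vertical travel of the arm down the post, m: 0 = fully retracted at the top stop (home), grows as it is pulled down, up to 0.145. A spring always pulls it up: net 10 N at the top, 14 N at the bottom. Let go, it shoots up.
- knob_grip (a point): Middle of the black round upright knob (diameter 20 mm, 46 mm tall) on the arm's tip, 180 mm from the post axis; the knob reaches from 24 mm below this point (where the 14 mm wide, 12 mm high arm begins) to 22 mm above it. At z = 330 mm when retracted. x points from tip to post, y level, square to the arm.
- hook: Steel J-hook of 6 mm round wire under the arm's tip, rigid with the arm. Origin: on the arm's centreline at the tip, 30 mm under knob_grip. A shank goes straight down 50 mm from the origin, then the nose runs 26 mm level towards the arm's own +y (centrelines), and ends in an upturned lip whose top is 9 mm above the nose's centreline.
- hook_nose (a point): Middle of the hook's level nose, on its centreline: 80 mm below knob_grip and 13 mm to the arm's +y of it.
- dock: Fixed black dock cup, foot radius 38 mm, cup 43 mm outside and 32 mm inside, 55 mm high, floor 10 mm above the table. Origin: centre of the underside. It stands 172 to 184 mm from the post axis, so that the nose can swing over and under the bail.
- handpiece: Grey round engraver handpiece, diameter 28 mm, body 100 mm tall, 0.25 to 0.5 kg, standing loose and upright in the dock with a wire bail on top, which over 20 N from the hook would spoil. Origin: centre of its underside; z up its axis.
- bail_root (a point): Top of the handpiece's body, on its axis, 100 mm above its origin. Out of it telescopes a 22 mm thick tube with the bail on it: an upright rectangular loop of 5 mm wire in the handpiece's x-z plane (hook enters along y), clear opening 28 mm wide, 18 mm high. Its height is not reported: the level top bar's centreline is 32 to 76 mm above this point; find it by feel or sight.
- glue_stick: Glue stick, 26 mm thick, 92 mm tall, standing; bystander. Origin: centre of its underside.
- eraser: Eraser, 23x52x13 mm, lying; bystander. Origin: centre of its underside.
- masking_tape: Roll of masking tape, 94 mm across, 25 mm high, lying; bystander. Origin: centre of its underside.
Not all that is in view belongs to the job. What is shaped like the dock but brown, red or yellow is not meant.

How it is judged:
By the outcome, as a careful person would: the job done as asked, in the order asked, and still so for the second after the job is handed in, with the robot touching nothing.
It also fails if it takes over 51 s, if anything falls off the work surface, if the arm or the gripper's body presses on something with over 40 N, if the wrist force passes 120 N, or if a joint passes its speed limit or range.

ROBOT

A 6-joint arm with a two-finger parallel gripper is mounted at the origin on a cart in front of the work surface, level with it; the furniture and walls round the work are solid. World frame = base frame: x ahead of the robot, y to its left, z up, the work surface at z = 0. Lengths are in m, angles in degrees, forces in N, time in s.
With the tool pointing down it reaches from about 0.3 to 0.875 m from the base axis. Payload 6.4 kg.
Tool frame: the origin (TCP) lies between the finger pads; the fingertips stand 25 mm ahead of it and the grasp point (between the pads) lies 6 mm ahead of it; z points along the fingers, y is the line along which they close (so a half turn about z gives the same grasp; the last joint's range is limited). The gripper opens to 85 mm and grips with 20 to 120 N. Pads are 22 mm wide; open, the fingers measure 114 mm over their backs; the gripper's body (76 mm by 85 mm) begins 54 mm behind the grasp point. The pads swing forward as they close: fully open they stand 13 mm farther back than shut.
Start: joints at [63.295, 10.359, 92.074, -0, 77.567, -11.82], TCP at [0.148, 0.556, 0.256] pointing down, gripper open.
Joint ranges: [-171.53, 171.53], [-51.25, 118.39], [17.06, 147.69], [-65.23, 245.23], [0, 150.52], [-178.68, 178.68]. Speed limits (degrees/s): [147.25, 147.25, 172.46, 180, 180, 180].

INTERFACE

Orientations are given as [roll, pitch, yaw] about the fixed x, y, z axes, in that order (R = Rz(yaw) Ry(pitch) Rx(roll)).
In Python, from rig import env gives the robot as it stands.
- The arm moves only by the tool jog_arm, never from a script. Its argument "commands" is a list of rows, each a list of 6 numbers: the shift along the tool's x, y, z in mm, then the turn, a rotation vector about the tool's x, y, z in rad. In form: [[dx, dy, dz, ax, ay, az], ...]. A call has 1 to 20 rows; each row shifts and turns the commanded pose from where the row before left it, along the tool's axes as they then stand; what a row does not reach is not made up. A row lasts 1/12 s, in which the tool goes at most 41.7 mm and 7.16 degrees, less where a joint would pass 70% of its speed; a pose out of reach is approached as far as the arm can. A call with a gripper value outside its range is refused whole. "gripper" is the finger opening in mm, from 0 to 85.4, set as the call begins (left out, the last holds). The fingers move at their own pace and stop on an object; "newtons" is the grip in N (left out, the last holds). Time passes only in rows, so rows that do not move let the fingers close. It gives the time, the measured TCP pose, the force, the opening and the grip force at its end, in the units of the state.
- env.read_state(): the state, without advancing time (a new reading comes with each control period).
- env.get_image(name): name is "scene" or "top" or "wrist"; returns (picture, depth): 384x512x3 uint8, red, green, blue; 384x512 float32, m along the optical axis (not along the pixel's ray), 0 where there is no reading.
- env.calibration(name): a dict with "fx", "fy", "cx", "cy" (pixels), "xyz" and "orientation" of the camera in the world; the wrist camera has in their place "mount" (4x4, takes a point from camera to tool coordinates, whose origin is the TCP and whose axes are the flange's). Camera axes: x right, y up, looking along -z (the intrinsics and any distortion apply to the point x, -y, -z); pixel columns grow to the right and rows downward; lengths in m; the calibration is good to about 2 mm. A picture is of the moment at which its call begins: read the wrist's pose just before it. calibration takes no time and is no camera call.
- env.job_done(): hands the job in; it is judged then, once.
The state is a dict: "time": time; "joint_positions": joint angles; "joint_vel": joint speeds; "effort": joint torques, N m; "tool_pos": TCP position; "tool_rot": TCP orientation; "ft_force": force on the tool from outside, world axes, zero at the start; "torque": the same for the moment, N m; "grip_width": finger opening in m; "finger_force": force on a finger pad.
Only numpy, scipy, OpenCV 4.12 (cv2) and the standard library are available. Lean on these libraries where they do the work, as an engineer would, in place of code of your own. Each camera call takes 0.05 s, during which the arm holds its last target. There are 200 camera calls.

## Working session

There is one attempt and no reset: what is moved stays moved. The work goes in short steps, Python scripts to look and compute and a tool call to move; the robot and the scene stay as the last step left them, time stands still between calls to the robot, and variables do not carry over. Pictures are saved under pics/ and viewed, at most 10 in all, crops included, and the job is handed in when it is done.

Besides the shell and the picture viewer there is one more tool, called after ">>>" by a JSON object that holds its "name" and its "arguments". jog_arm: Moves the arm, as the interface text tells. Its arguments: {"type":"object","properties":{"commands":{"type":"array","items":{"type":"array","items":{"type":"number"}}},"gripper":{"type":"number"},"newtons":{"type":"number"}},"required":["commands"]}

```bash
mkdir -p pics; cat > h.py <<'E'
import numpy as np, cv2
from scipy.spatial.transform import Rotation as R
from rig import env
def cam(n,s=None):
    c=env.calibration(n)
    if 'mount' in c:
        s=s or env.read_state(); T=np.eye(4); T[:3,:3]=R.from_euler('xyz',s['tool_rot'],degrees=True).as_matrix(); T[:3,3]=s['tool_pos']
        M=T@np.array(c['mount']); return c,M[:3,:3],M[:3,3]
    return c,R.from_euler('xyz',c['orientation'],degrees=True).as_matrix(),np.array(c['xyz'])
def pts(n,d,s=None):
    c,Rm,t=cam(n,s); v,u=np.mgrid[:d.shape[0],:d.shape[1]]
    P=np.stack([(u-c['cx'])/c['fx']*d,-(v-c['cy'])/c['fy']*d,-d],-1)
    return P@Rm.T+t
E
python3 - <<'E'
from h import *
print(env.read_state())
for n in ['scene','top']:
    c=env.calibration(n);print(n,c)
    p,d=env.get_image(n); cv2.imwrite(f'pics/{n}0.png',p[...,::-1]); np.save(f'pics/{n}0.npy',d); 
print(env.calibration('wrist'))
E
```

```text
{'time': 0.0, 'joint_positions': array([ 6.32944099e+01,  1.04002309e+01,  9.21329440e+01, -7.66459452e-04,
        7.75671174e+01, -1.18201974e+01]), 'joint_vel': array([ 0.05161622, -0.03194395, -0.02405277, -0.05573529, -0.04678273,
       -0.07117891]), 'effort': array([ 1.37249517e-04, -4.44857669e+01, -3.51336980e+01, -1.28583524e-04,
        9.15859826e-03,  2.15378350e-05]), 'tool_pos': array([0.14746001, 0.55523549, 0.25538957]), 'tool_rot': array([-1.79901681e+02, -1.98116551e-02,  1.65114756e+02]), 'ft_force': array([-0.54341948, -0.04400812, -0.5739574 ]), 'torque': array([-0.02289919, -0.00970906, -0.00235973]), 'finger_force': 0.0, 'grip_width': 0.0853235252549028}
scene {'fx': 434.7784920653685, 'fy': 434.7784920653685, 'cx': 256.948711425971, 'cy': 190.18506027330713, 'xyz': array([-0.10425854,  1.15322152,  0.83166715]), 'orientation': array([ 6.46429181e+01, -6.43006021e-02, -1.50048243e+02])}
top {'fx': 362.36578880263903, 'fy': 362.36578880263903, 'cx': 257.24142024468534, 'cy': 193.1186695152434, 'xyz': array([0.3468229 , 0.03196796, 1.19547764]), 'orientation': array([ 1.17402968e+01,  4.09233301e-02, -9.59765093e+01])}
{'fx': 314.73978978035814, 'fy': 314.73978978035814, 'cx': 255.80585389762552, 'cy': 188.48796101455224, 'mount': array([[ 2.45638367e-04,  9.44533451e-01,  3.28415134e-01,
         8.28363161e-02],
       [ 9.99999297e-01, -6.12872442e-04,  1.01469236e-03,
         2.82071507e-04],
       [ 1.15968746e-03,  3.28414654e-01, -9.44532938e-01,
        -1.17258662e-01],
       [ 0.00000000e+00,  0.00000000e+00,  0.00000000e+00,
         1.00000000e+00]])}
```

View pics/scene0.png

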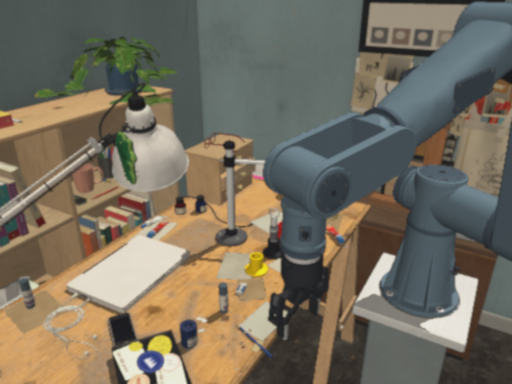

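View pics/top0.png

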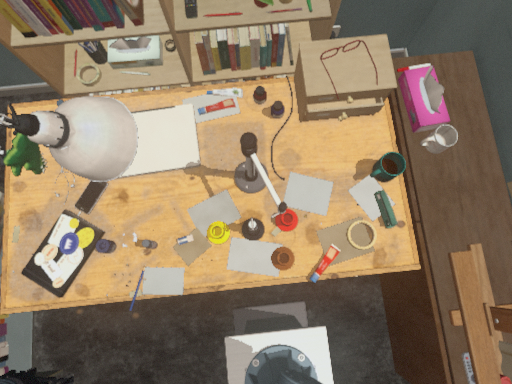

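Top view: the stand's cap is at (249,145), its foot at (249,177) and the white arm ends at a knob near (283,207). The dock candidates are yellow (217,232), black with handpiece (253,228), red (287,219) and brown (283,258). Black fits the description; I'll confirm it in a crop.

```bash
python3 - <<'E'
from h import *
p=cv2.imread('pics/top0.png'); d=np.load('pics/top0.npy'); P=pts('top',d)
cv2.imwrite('pics/topc.png',cv2.resize(p[120:280,190:310],None,fx=5,fy=3.75*5/3.75*0.75,interpolation=cv2.INTER_CUBIC)) if 0 else cv2.imwrite('pics/topc.png',cv2.resize(p[125:275,190:310],None,fx=4,fy=4,interpolation=cv2.INTER_CUBIC))
for u,v in [(249,145),(249,185),(217,232),(253,228),(253,222),(287,219),(283,258),(283,207),(265,180),(274,194),(280,203),(361,235),(150,243),(184,240)]: print(u,v,P[v,u].round(3),p[v,u][::-1])
# high points
m=(P[...,2]>0.2)&(P[...,2]<0.4)&(abs(np.mgrid[:384,:512][0]-190)<70)&(abs(np.mgrid[:384,:512][1]-255)<60)
ys,xs=np.nonzero(m); 
for lo,hi in [(.2,.29),(.29,.32),(.32,.345),(.345,.36),(.36,.38)]:
    k=m&(P[...,2]>lo)&(P[...,2]<hi); yy,xx=np.nonzero(k)
    if k.sum(): print(lo,k.sum(),P[k].mean(0).round(3),xx.min(),xx.max(),yy.min(),yy.max(),P[k].min(0).round(3),P[k].max(0).round(3))
E
```

```text
249 145 [0.637 0.022 0.368] [87 68 54]
249 185 [0.62  0.032 0.022] [132 122 113]
217 232 [0.477 0.151 0.01 ] [190 159  42]
253 228 [0.46  0.033 0.171] [173 161 153]
253 222 [0.48  0.031 0.144] [207 207 197]
287 219 [ 0.494 -0.081  0.015] [169  63  50]
283 258 [ 0.371 -0.053  0.009] [121  83  52]
283 207 [ 0.481 -0.042  0.354] [96 80 72]
265 180 [ 0.562 -0.01   0.308] [229 230 219]
274 194 [ 0.524 -0.028  0.307] [228 230 219]
280 203 [ 0.5   -0.04   0.306] [131 123 117]
361 235 [ 0.418 -0.317  0.002] [172 153 120]
150 243 [0.457 0.351 0.08 ] [104  92  82]
184 240 [0.462 0.261 0.008] [214 214 202]
0.2 65 [0.591 0.008 0.24 ] 245 279 150 217 [ 0.473 -0.039  0.2  ] [0.65  0.034 0.289]
0.29 435 [ 0.575 -0.006  0.308] 241 285 146 213 [ 0.474 -0.051  0.29 ] [0.654 0.043 0.32 ]
0.32 30 [0.58  0.002 0.324] 242 285 146 212 [ 0.475 -0.048  0.32 ] [0.649 0.04  0.339]
0.345 81 [ 0.524 -0.025  0.353] 240 287 134 210 [ 0.475 -0.053  0.346] [0.67  0.043 0.36 ]
0.36 215 [0.65  0.022 0.367] 240 256 132 148 [0.631 0.003 0.36 ] [0.673 0.043 0.374]
```

View pics/topc.png

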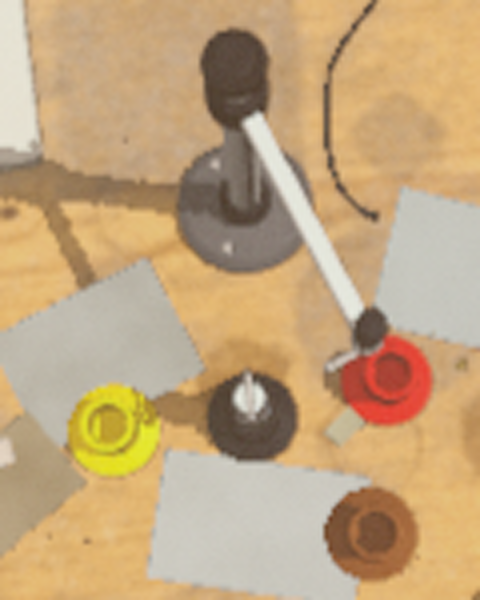

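The crop shows the black dock at crop (252,415) with the grey handpiece in it, its bail near (250,392). The yellow, red and brown cups are decoys. The arm's nose points left towards the handpiece, so I pull down here and then swing in. Next I'm moving the wrist camera in for a second view.

>>> {"name": "jog_arm", "arguments": {"commands": [[-20,-27.5,-10.5,0,0,0],[-20,-27.5,-10.5,0,0,0],[-20,-27.5,-10.5,0,0,0],[-20,-27.5,-10.5,0,0,0],[-20,-27.5,-10.5,0,0,0],[-20,-27.5,-10.5,0,0,0],[-20,-27.5,-10.5,0,0,0],[-20,-27.5,-10.5,0,0,0],[-20,-27.5,-10.5,0,0,0],[-20,-27.5,-10.5,0,0,0],[-20,-27.5,-10.5,0,0,0],[-20,-27.5,-10.5,0,0,0],[-20,-27.5,-10.5,0,0,0],[-20,-27.5,-10.5,0,0,0],[-20,-27.5,-10.5,0,0,0],[-20,-27.5,-10.5,0,0,0],[0,0,0,0,0,-0.087],[0,0,0,0,0,-0.087],[0,0,0,0,0,-0.087],[0,0,0,0,0,0]]}}

```text
time: 1.77
tool_pos: [0.3439, 0.0479, 0.424]
tool_rot: [180.0, -0.0, -179.8]
ft_force: [-0.5, 0.3, 0.4]
grip_width: 0.0854
finger_force: 0.0
```

```bash
python3 - <<'E'
from h import *
import pickle
s=env.read_state(); print(s['tool_pos'],s['tool_rot'],s['joint_positions'].round(1))
p,d=env.get_image('wrist'); cv2.imwrite('pics/w1.png',p[...,::-1]); np.save('pics/w1.npy',d); pickle.dump(s,open('pics/w1.pkl','wb'))
E
```

```text
[0.34385624 0.04789951 0.42396969] [ 1.79991506e+02 -3.94437206e-02 -1.79825300e+02] [ -11.9  -26.4  105.6    0.   100.8 -102.1]
```

View pics/w1.png

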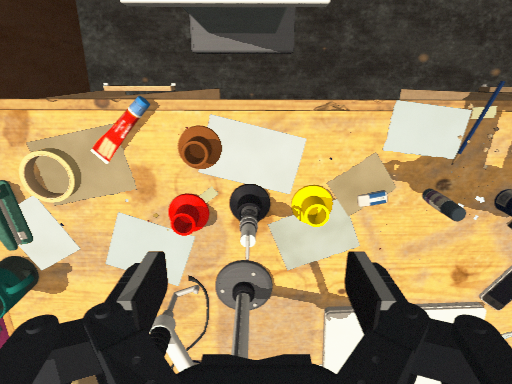

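Wrist view (inverted): black dock and handpiece at (250,205), with the bail edge-on at (248,245) towards the post foot (244,285). The hook nose is at (185,290), the knob at (162,330).

```bash
python3 - <<'E'
from h import *
import pickle
s=pickle.load(open('pics/w1.pkl','rb'))
for n,s_,reg,ns in [('w1',s,(190,275,225,275),'wrist'),('top0',None,(195,240,238,270),'top')]:
    d=np.load(f'pics/{n}.npy'); P=pts(ns,d,s_); a,b,c,e=reg; Q=P[a:b,c:e].reshape(-1,3); uv=np.stack(np.meshgrid(np.arange(c,e),np.arange(a,b)),-1).reshape(-1,2)
    Q0=Q
    for lo,hi in [(.045,.065),(.085,.1),(.1,.115),(.115,.13),(.13,.14),(.14,.15),(.15,.16),(.16,.17),(.17,.18),(.18,.19),(.19,.2)]:
        k=(Q[:,2]>lo)&(Q[:,2]<hi)
        if k.sum(): print(n,lo,k.sum(),Q[k].mean(0).round(4),Q[k].min(0).round(3),Q[k].max(0).round(3),uv[k].min(0),uv[k].max(0))
P=pts('wrist',np.load('pics/w1.npy'),s)
img=cv2.imread('pics/w1.png')
# knob/hook in wrist
for lo,hi in [(.23,.245),(.245,.255),(.255,.265),(.3,.315),(.34,.36)]:
    Q=P[270:384,130:215].reshape(-1,3); k=(Q[:,2]>lo)&(Q[:,2]<hi)
    if k.sum(): print('hook',lo,k.sum(),np.median(Q[k],0).round(4),Q[k].min(0).round(3),Q[k].max(0).round(3))
P=pts('top',np.load('pics/top0.npy')); Q=P[190:225,265:300].reshape(-1,3); k=(Q[:,2]>.347)&(Q[:,2]<.36); print('knob top',k.sum(),Q[k].mean(0),Q[k].min(0),Q[k].max(0))
Q=P[120:220,230:300].reshape(-1,3);k=(Q[:,2]>.302)&(Q[:,2]<.315)&(Q[:,0]<.62)&(Q[:,0]>.5);q=Q[k];print('arm line',np.polyfit(q[:,0],q[:,1],1),k.sum(),q[:,2].mean())
k=(Q[:,2]>.364)&(Q[:,2]<.373);print('cap',Q[k].mean(0),(Q[k].min(0)+Q[k].max(0))/2)
o=np.vstack([cv2.resize(img[180:280,215:285],(420,600),interpolation=cv2.INTER_CUBIC)]); o2=cv2.resize(img[280:380,130:190],(360,600),interpolation=cv2.INTER_CUBIC)
cv2.imwrite('pics/w1c.png',np.hstack([o,o2]))
E
```

```text
w1 0.045 273 [0.4666 0.0358 0.054 ] [0.454 0.014 0.045] [0.49  0.056 0.065] [236 201] [261 222]
w1 0.085 62 [0.4653 0.0358 0.0939] [0.461 0.021 0.085] [0.477 0.05  0.1  ] [239 214] [257 226]
w1 0.1 119 [0.467  0.0357 0.1083] [0.461 0.022 0.1  ] [0.48  0.048 0.115] [239 218] [256 231]
w1 0.115 67 [0.4674 0.0366 0.1226] [0.464 0.026 0.115] [0.476 0.047 0.13 ] [241 224] [255 235]
w1 0.13 44 [0.4681 0.0364 0.1347] [0.464 0.025 0.13 ] [0.477 0.047 0.14 ] [240 229] [255 238]
w1 0.14 138 [0.4738 0.0357 0.1462] [0.464 0.025 0.141] [0.485 0.047 0.149] [240 232] [255 246]
w1 0.15 12 [0.4573 0.0362 0.1551] [0.456 0.034 0.151] [0.459 0.038 0.16 ] [246 230] [249 233]
w1 0.16 22 [0.4633 0.0358 0.1668] [0.456 0.033 0.161] [0.493 0.037 0.17 ] [245 233] [248 259]
w1 0.17 75 [0.4747 0.0354 0.1716] [0.46  0.033 0.17 ] [0.491 0.037 0.173] [245 239] [248 259]
top0 0.045 60 [0.4669 0.0335 0.0555] [0.453 0.014 0.045] [0.49  0.055 0.061] [246 222] [259 234]
top0 0.085 4 [0.4642 0.0288 0.0976] [0.461 0.021 0.095] [0.47  0.043 0.1  ] [250 227] [257 230]
top0 0.1 19 [0.4688 0.034  0.1097] [0.46 0.02 0.1 ] [0.4
[... 425 characters left out ...]
16 7 [0.472  0.0346 0.1649] [0.455 0.033 0.161] [0.492 0.036 0.169] [251 217] [253 230]
top0 0.17 18 [0.4728 0.0343 0.1724] [0.457 0.032 0.17 ] [0.489 0.037 0.175] [251 218] [253 229]
hook 0.245 132 [ 0.4808 -0.0299  0.2519] [ 0.474 -0.044  0.248] [ 0.488 -0.015  0.255]
hook 0.255 65 [ 0.4834 -0.0392  0.2582] [ 0.473 -0.045  0.255] [ 0.487 -0.015  0.265]
hook 0.3 770 [ 0.5034 -0.032   0.3056] [ 0.475 -0.052  0.3  ] [ 0.536 -0.017  0.315]
knob top 55 [ 0.48407832 -0.04238193  0.35220714] [ 0.47528318 -0.05264925  0.34701031] [ 0.49393567 -0.03346507  0.35630588]
arm line [ 0.38331211 -0.22792655] 277 0.30680010671106805
cap [0.65061236 0.02179163 0.3683434 ] [0.65012926 0.02207995 0.36837099]
```

View pics/w1c.png

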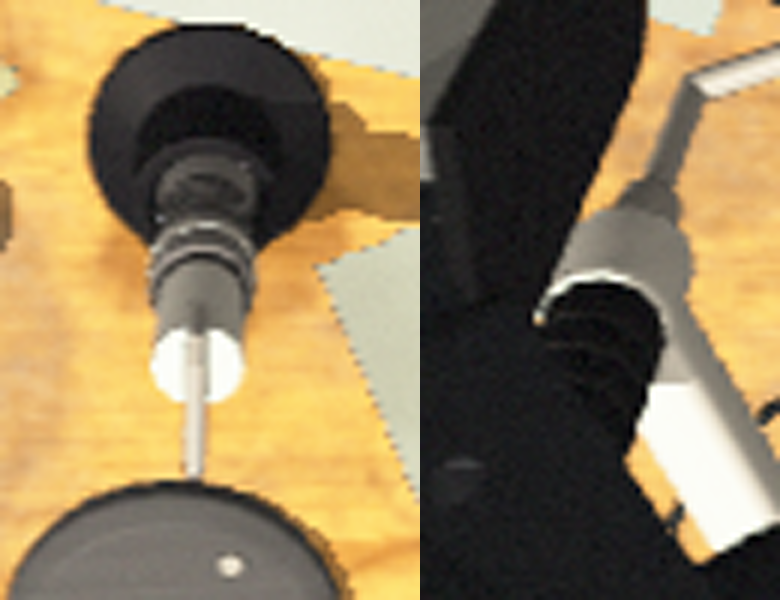

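Measurements check out:

| Quantity | Measured | Expected |
|---|---|---|
| Post axis | (0.650, 0.022) | – |
| Knob | (0.483, −0.0425), r ≈ 0.180 | r = 0.180 |
| Knob top height | 0.352 | 0.352 |
| Bail bar top height | 0.172 in both views, so centre ≈ 0.170 | 0.142–0.186 |
| Handpiece axis | (0.474, 0.035), 0.177 from the post | 0.172–0.184 |

Next move: above the knob.

>>> {"name": "jog_arm", "arguments": {"commands": [[-23,-15,0,0,0,0],[-23,-15,0,0,0,0],[-23,-15,0,0,0,0],[-23,-15,0,0,0,0],[-23,-15,0,0,0,0],[-23.8,-15.9,0,0,0,0],[0,0,0,0,0,-0.0908],[0,0,0,0,0,-0.0908],[0,0,0,0,0,-0.0908],[0,0,0,0,0,-0.0908],[0,0,0,0,0,0]], "gripper": 70}}

```text
time: 2.73
tool_pos: [0.4828, -0.0421, 0.4239]
tool_rot: [180.0, -0.0, -159.1]
ft_force: [0.1, 0.6, -0.0]
grip_width: 0.0705
finger_force: 0.0
```

```bash
python3 - <<'E'
from h import *
import pickle
s=env.read_state(); print(s['tool_pos'],s['tool_rot'],s['joint_positions'].round(1))
p,d=env.get_image('wrist'); P=pts('wrist',d,s)
for nm,box in [('knob',((.45,.52),(-.08,0),(.346,.36))),('bar',((.44,.51),(.01,.06),(.165,.18))),('nose',((.45,.52),(-.06,.03),(.247,.254)))]:
    k=np.ones(d.shape,bool)
    for i,(a,b) in enumerate(box): k&=(P[...,i]>a)&(P[...,i]<b)
    if k.sum()>3: q=P[k]; print(nm,k.sum(),q.mean(0).round(4),((q.min(0)+q.max(0))/2).round(4)); print(np.polyfit(q[:,0],q[:,1],1))
P=pts('wrist',np.load('pics/w1.npy'),pickle.load(open('pics/w1.pkl','rb')))
k=(P[...,2]>.168)&(P[...,2]<.18)&(abs(P[...,0]-.474)<.03)&(abs(P[...,1]-.035)<.03); q=P[k]; print('bar w1',np.polyfit(q[:,0],q[:,1],1))
E
```

```text
[ 0.48281845 -0.04207682  0.42389859] [ 1.79969253e+02 -3.44520085e-02 -1.59054423e+02] [ -19.    -6.6   90.6    0.    96.1 -130. ]
knob 663 [ 0.4853 -0.0423  0.351 ] [ 0.4861 -0.0418  0.3497]
[ 0.01221183 -0.04822679]
bar 121 [0.4744 0.0352 0.1706] [0.4756 0.0356 0.1694]
[-0.0229757   0.04606937]
nose 147 [ 0.4813 -0.0304  0.252 ] [ 0.4808 -0.0306  0.2518]
[-1.85688586  0.86326528]
bar w1 [-0.02087788  0.04466462]
```

Position agrees. Descending, then gripping.

>>> {"name": "jog_arm", "arguments": {"commands": [[0,0,20,0,0,0],[0,0,20,0,0,0],[0,0,16,0,0,0],[0,0,10,0,0,0],[0,0,10,0,0,0],[0,0,10,0,0,0],[0,0,0,0,0,0]]}}

```text
time: 3.37
tool_pos: [0.4822, -0.0422, 0.3364]
tool_rot: [179.9, -0.1, -159.2]
ft_force: [0.4, -0.9, -1.3]
grip_width: 0.0702
finger_force: 0.0
```

>>> {"name": "jog_arm", "arguments": {"commands": [[0,0,0,0,0,0],[0,0,0,0,0,0],[0,0,0,0,0,0],[0,0,0,0,0,0],[0,0,0,0,0,0],[0,0,0,0,0,0],[0,0,0,0,0,0],[0,0,0,0,0,0],[0,0,0,0,0,0],[0,0,0,0,0,0]], "gripper": 10, "newtons": 90}}

```text
time: 4.2
tool_pos: [0.4832, -0.0426, 0.3393]
tool_rot: [-179.9, 0.1, -159.1]
ft_force: [-0.3, -0.5, 6.1]
grip_width: 0.0184
finger_force: 87.7
```

>>> {"name": "jog_arm", "arguments": {"commands": [[0,0,4,0,0,0],[0,0,6,0,0,0],[0,0,8,0,0,0],[0,0,8,0,0,0],[0,0,8,0,0,0],[0,0,8,0,0,0],[0,0,8,0,0,0],[0,0,8,0,0,0],[0,0,8,0,0,0],[0,0,8,0,0,0],[0,0,8,0,0,0],[0,0,6,0,0,0],[0,0,4,0,0,0],[0,0,2,0,0,0],[0,0,0,0,0,0],[0,0,0,0,0,0]]}}

```text
time: 5.53
tool_pos: [0.4834, -0.043, 0.246]
tool_rot: [-179.9, 0.1, -159.1]
ft_force: [-4.1, 0.1, 12.2]
grip_width: 0.0181
finger_force: 88.1
```

```bash
python3 - <<'E'
from h import *
s=env.read_state(); print(s['tool_pos'],s['tool_rot'],s['ft_force'])
p,d=env.get_image('wrist'); P=pts('wrist',d,s); cv2.imwrite('pics/w2.png',p[...,::-1])
for nm,box in [('bar',((.44,.51),(.015,.06),(.165,.18))),('lipnose',((.45,.52),(-.06,.02),(.13,.18))),('knob',((.45,.52),(-.08,0),(.235,.27)))]:
    k=np.ones(d.shape,bool)
    for i,(a,b) in enumerate(box): k&=(P[...,i]>a)&(P[...,i]<b)
    if k.sum()>3: q=P[k]; print(nm,k.sum(),q.mean(0).round(4),q.min(0).round(4),q.max(0).round(4), np.percentile(q[:,2],[10,30,50,70,90]).round(4))
E
```

```text
[ 0.48338647 -0.04299885  0.24601094] [-1.79884552e+02  6.17177081e-02 -1.59112875e+02] [-4.08480745  0.09115566 12.20879226]
bar 398 [0.4739 0.035  0.1704] [0.457  0.0326 0.1651] [0.4938 0.0387 0.1735] [0.1675 0.1698 0.1708 0.1716 0.1722]
lipnose 475 [ 0.4815 -0.0323  0.1619] [ 0.4741 -0.046   0.1549] [ 0.4883 -0.0161  0.18  ] [0.1572 0.1587 0.1594 0.1631 0.172 ]
knob 6802 [ 0.4795 -0.0452  0.2556] [ 0.4594 -0.08    0.235 ] [ 0.4995 -0.0099  0.27  ] [0.2409 0.2511 0.2578 0.2593 0.2675]
```

View pics/w2.png

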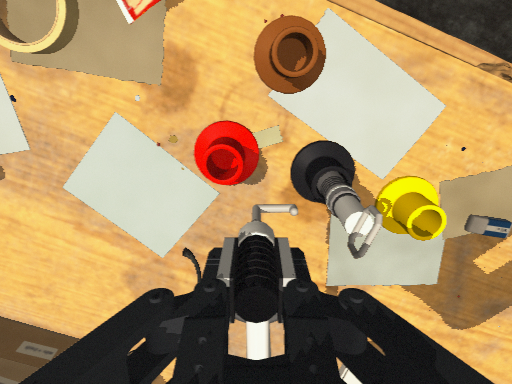

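The view shows the hook nose at (275,210) beside the bail at (362,228), clear of it. The bar is about 13.5 mm above the nose centre (ideal 14.5), so I'll go 1 mm lower and swing 12°, stopping short of the bail.

>>> {"name": "jog_arm", "arguments": {"commands": [[0,0,1,0,0,0],[-0.03,3.14,0,0,0,0.01745],[-0.11,6.28,0,0,0,0.0349],[-0.11,6.28,0,0,0,0.0349],[-0.11,6.28,0,0,0,0.0349],[-0.11,6.28,0,0,0,0.0349],[-0.11,6.28,0,0,0,0.0349],[-0.03,3.14,0,0,0,0.01745],[0,0,0,0,0,0],[0,0,0,0,0,0]]}}

```text
time: 6.42
tool_pos: [0.4731, -0.0062, 0.245]
tool_rot: [-179.9, 0.0, -171.1]
ft_force: [-7.3, -1.5, 13.5]
grip_width: 0.0177
finger_force: 88.2
```

```bash
cat > look.py <<'E'
from h import *
import sys
s=env.read_state(); print(s['tool_pos'].round(4),s['tool_rot'].round(2),s['ft_force'].round(1))
p,d=env.get_image('wrist'); P=pts('wrist',d,s); cv2.imwrite(f'pics/{sys.argv[1]}.png',cv2.resize(p[100:310,200:430,::-1],None,fx=2.6,fy=2.6,interpolation=cv2.INTER_CUBIC))
k=(abs(P[...,0]-.474)<.035)&(P[...,1]>-.03)&(P[...,1]<.06)&(P[...,2]>.152)&(P[...,2]<.185)
ys=P[...,1]
for a in np.arange(-.03,.06,.004):
    q=P[k&(ys>a)&(ys<=a+.004)]
    if len(q)>2: print(round(a,3),len(q),'x',q[:,0].min().round(3),q[:,0].max().round(3),'z',np.percentile(q[:,2],[10,50,90]).round(4))
E
python3 look.py w3
```

```text
[ 0.4731 -0.0062  0.245 ] [-1.7994e+02  1.0000e-02 -1.7109e+02] [-7.3 -1.5 13.5]
-0.01 89 x 0.474 0.476 z [0.1577 0.1691 0.178 ]
-0.006 66 x 0.473 0.478 z [0.1557 0.1593 0.1751]
-0.002 52 x 0.473 0.478 z [0.1556 0.1575 0.1589]
0.002 53 x 0.472 0.478 z [0.1555 0.1578 0.1587]
0.006 51 x 0.471 0.477 z [0.1558 0.1576 0.1586]
0.01 52 x 0.471 0.477 z [0.1557 0.1577 0.1586]
0.014 66 x 0.47 0.476 z [0.1563 0.1584 0.1634]
0.018 52 x 0.469 0.475 z [0.1575 0.1629 0.1645]
0.03 104 x 0.458 0.493 z [0.1558 0.1684 0.1712]
0.034 371 x 0.456 0.494 z [0.1579 0.1712 0.1723]
0.038 11 x 0.458 0.487 z [0.1694 0.1704 0.1712]
```

View pics/w3.png

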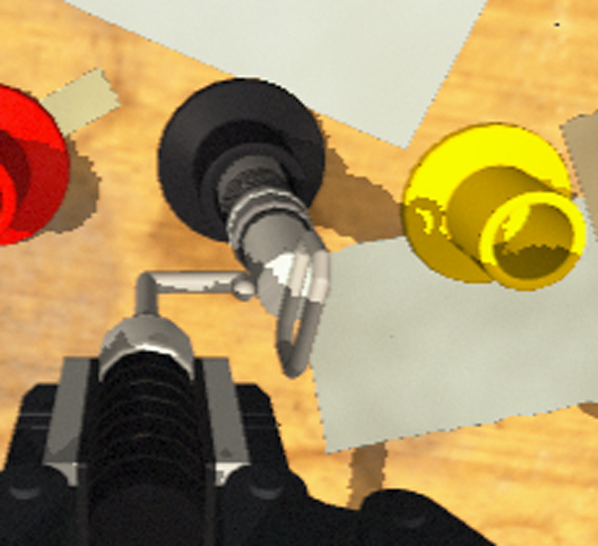

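The lip end at crop (243,288) clears the bar: lip top is 0.1645 against the bar's underside at 0.167, and it sits centred in the opening. I'm swinging the last 9° slowly and checking halfway.

>>> {"name": "jog_arm", "arguments": {"commands": [[0.3,1.57,0,0,0,0.0087],[0.1,2.36,0,0,0,0.0131],[0.1,2.36,0,0,0,0.0131],[0.1,2.36,0,0,0,0.0131],[0.0,2.36,0,0,0,0.0131],[0.0,2.36,0,0,0,0.0131],[0,0,0,0,0,0]]}}

```text
time: 7.05
tool_pos: [0.4714, 0.0072, 0.245]
tool_rot: [-180.0, 0.1, -175.4]
ft_force: [-4.1, -0.0, 12.2]
grip_width: 0.0183
finger_force: 88.1
```

>>> {"name": "jog_arm", "arguments": {"commands": [[0,2.36,0,0,0,0.0131],[0,2.36,0,0,0,0.0131],[0,2.36,0,0,0,0.0131],[0,2.36,0,0,0,0.0131],[0,2.36,0,0,0,0.0131],[0,1.57,0,0,0,0.0087],[0,0,0,0,0,0],[0,0,0,0,0,0]]}}

```text
time: 7.72
tool_pos: [0.4706, 0.0204, 0.2451]
tool_rot: [-180.0, 0.1, -179.6]
ft_force: [-5.2, 0.7, 12.7]
grip_width: 0.0179
finger_force: 88.1
```

```bash
python3 look.py w4
```

```text
[0.4706 0.0204 0.2451] [-1.7996e+02  8.0000e-02 -1.7960e+02] [-5.2  0.7 12.7]
0.014 21 x 0.472 0.475 z [0.1573 0.1664 0.1775]
0.018 91 x 0.471 0.472 z [0.1576 0.1683 0.1785]
0.022 66 x 0.471 0.477 z [0.1561 0.1583 0.172 ]
0.026 53 x 0.471 0.477 z [0.1565 0.158  0.1591]
0.03 105 x 0.458 0.492 z [0.1561 0.1589 0.1711]
0.034 341 x 0.456 0.491 z [0.1607 0.1713 0.1725]
0.038 61 x 0.457 0.481 z [0.1562 0.1595 0.1707]
0.042 62 x 0.471 0.477 z [0.1564 0.162  0.1643]
0.046 38 x 0.471 0.476 z [0.1571 0.163  0.1644]
```

View pics/w4.png

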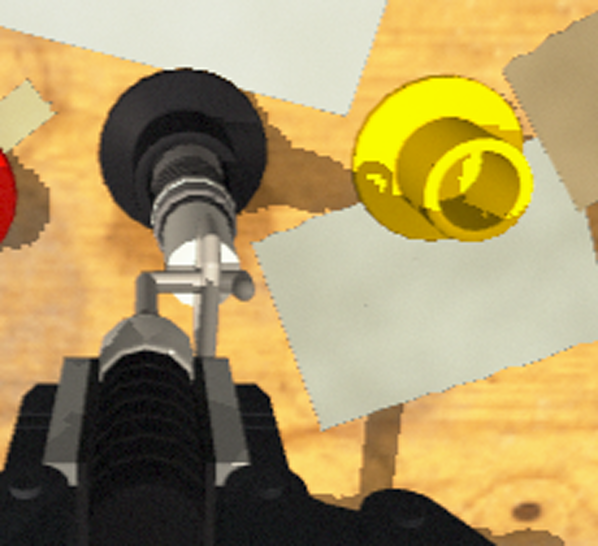

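The nose is through the bail: shank at crop (147,290), bar crossing at (207,270), lip at (245,287), handpiece undisturbed. I'm nudging 1 mm to centre it, then raising slowly into contact.

>>> {"name": "jog_arm", "arguments": {"commands": [[0,1,0,0,0,0],[0,0,-1,0,0,0],[0,0,-1.5,0,0,0],[0,0,-1.5,0,0,0],[0,0,-1,0,0,0],[0,0,-1,0,0,0],[0,0,-1,0,0,0],[0,0,-1,0,0,0],[0,0,-1,0,0,0],[0,0,-1,0,0,0],[0,0,-1,0,0,0],[0,0,-1,0,0,0],[0,0,-1,0,0,0],[0,0,-1,0,0,0],[0,0,-1,0,0,0],[0,0,-1,0,0,0],[0,0,-1,0,0,0],[0,0,-1,0,0,0],[0,0,-1,0,0,0],[0,0,0,0,0,0]]}}

```text
time: 9.43
tool_pos: [0.4706, 0.0212, 0.2635]
tool_rot: [-180.0, 0.1, -179.6]
ft_force: [-3.5, 0.7, 7.9]
grip_width: 0.0184
finger_force: 87.8
```

```bash
python3 look.py w5
```

```text
[0.4706 0.0212 0.2635] [-1.7996e+02  7.0000e-02 -1.7962e+02] [-3.5  0.7  7.9]
0.018 41 x 0.471 0.473 z [0.1743 0.1795 0.1841]
0.022 60 x 0.471 0.477 z [0.1558 0.1763 0.1798]
0.026 120 x 0.467 0.479 z [0.1545 0.1563 0.1769]
0.03 219 x 0.458 0.493 z [0.1553 0.1634 0.1795]
0.034 345 x 0.456 0.493 z [0.1627 0.1803 0.1816]
0.038 90 x 0.457 0.478 z [0.1555 0.1761 0.1793]
0.042 129 x 0.466 0.478 z [0.1552 0.1571 0.1814]
0.046 53 x 0.471 0.477 z [0.1603 0.1814 0.1828]
```

It's hooked: the bar rose 9 mm and the upward force fell by about 4.5 N, which is the handpiece weight. I'm continuing up slowly.

>>> {"name": "jog_arm", "arguments": {"commands": [[0,0,-1,0,0,0],[0,0,-1.5,0,0,0],[0,0,-2,0,0,0],[0,0,-2,0,0,0],[0,0,-2,0,0,0],[0,0,-2,0,0,0],[0,0,-2,0,0,0],[0,0,-2,0,0,0],[0,0,-2,0,0,0],[0,0,-2,0,0,0],[0,0,-2,0,0,0],[0,0,-2,0,0,0],[0,0,-2,0,0,0],[0,0,-2,0,0,0],[0,0,-2,0,0,0],[0,0,-2,0,0,0],[0,0,-2,0,0,0],[0,0,-2,0,0,0],[0,0,-2,0,0,0],[0,0,-2,0,0,0]]}}

```text
time: 11.15
tool_pos: [0.4706, 0.0212, 0.3018]
tool_rot: [-180.0, 0.1, -179.6]
ft_force: [-1.5, -1.6, 6.6]
grip_width: 0.0183
finger_force: 87.7
```

>>> {"name": "jog_arm", "arguments": {"commands": [[0,0,-2,0,0,0],[0,0,-2,0,0,0],[0,0,-2,0,0,0],[0,0,-2,0,0,0],[0,0,-2,0,0,0],[0,0,-2,0,0,0],[0,0,-2,0,0,0],[0,0,-2,0,0,0],[0,0,-2,0,0,0],[0,0,-2,0,0,0],[0,0,-2,0,0,0],[0,0,-2,0,0,0],[0,0,-1.5,0,0,0],[0,0,-1.5,0,0,0],[0,0,-1,0,0,0],[0,0,-1,0,0,0],[0,0,-1,0,0,0],[0,0,-1,0,0,0],[0,0,-0.5,0,0,0],[0,0,0,0,0,0]]}}

```text
time: 12.82
tool_pos: [0.4706, 0.0213, 0.3329]
tool_rot: [-180.0, 0.1, -179.6]
ft_force: [0.8, -0.4, 6.7]
grip_width: 0.0183
finger_force: 87.6
```

>>> {"name": "jog_arm", "arguments": {"commands": [[0,0,-0.5,0,0,0],[0,0,-0.5,0,0,0],[0,0,-0.5,0,0,0],[0,0,-0.5,0,0,0],[0,0,-0.5,0,0,0],[0,0,-0.5,0,0,0],[0,0,-0.5,0,0,0],[0,0,-0.5,0,0,0],[0,0,-0.5,0,0,0],[0,0,-0.5,0,0,0],[0,0,0,0,0,0],[0,0,0,0,0,0]]}}

```text
time: 13.82
tool_pos: [0.4705, 0.0214, 0.3376]
tool_rot: [-180.0, 0.0, -179.6]
ft_force: [2.9, -0.6, 5.6]
grip_width: 0.0183
finger_force: 87.6
```

>>> {"name": "jog_arm", "arguments": {"commands": [[0,0,-0.5,0,0,0],[0,0,-0.5,0,0,0],[0,0,-0.5,0,0,0],[0,0,-0.5,0,0,0],[0,0,0,0,0,0],[0,0,0,0,0,0]]}}

```text
time: 14.32
tool_pos: [0.4705, 0.0214, 0.3392]
tool_rot: [180.0, 0.0, -179.6]
ft_force: [6.2, -1.2, 3.7]
grip_width: 0.0183
finger_force: 87.8
```

```bash
cat > top.py <<'E'
from h import *
import sys
p,d=env.get_image('top'); P=pts('top',d); cv2.imwrite(f'pics/{sys.argv[1]}.png',cv2.resize(p[110:290,170:330,::-1],None,fx=3.3,fy=3.3,interpolation=cv2.INTER_CUBIC))
k=(abs(P[...,0]-.56)<.03)&(abs(P[...,1]-.022)<.006)&(P[...,2]>.2); q=P[k]
if len(q): print('arm top z',np.median(q[:,2]),len(q))
print(env.read_state()['ft_force'])
E
python3 top.py t2
```

```text
[ 5.59129922 -1.06594122  4.05611531]
```

>>> {"name": "jog_arm", "arguments": {"commands": [[0,0,-0.5,0,0,0],[0,0,-0.5,0,0,0],[0,0,-0.5,0,0,0],[0,0,-0.5,0,0,0],[0,0,0,0,0,0],[0,0,0,0,0,0]]}}

```text
time: 14.87
tool_pos: [0.4705, 0.0216, 0.3394]
tool_rot: [180.0, -0.0, -179.6]
ft_force: [10.9, -1.3, -6.7]
grip_width: 0.0181
finger_force: 88.1
```

```bash
sed -i 's/^k=.*/k=(P[...,0]>.5)\&(P[...,0]<.64)\&(abs(P[...,1]-.022)<.012)\&(P[...,2]>.28)\&(P[...,2]<.33); q=P[k]/' top.py; python3 top.py t3; python3 - <<'E'
from h import *
s=env.read_state();p,d=env.get_image('wrist');P=pts('wrist',d,s)
k=(abs(P[...,0]-.474)<.02)&(abs(P[...,1]-.034)<.012)
for v in range(0,384,6):
    r=P[v][k[v]]
    if len(r): print(v,r.mean(0).round(3),end=' ')
q=P[k&(P[...,2]>.23)&(P[...,2]<.285)]; print('hi',np.percentile(q[:,2],[50,90,97]) if len(q) else 0)
E
```

```text
arm top z 0.30820849385297566 82
[10.37285134 -1.05212483 -6.5117684 ]
132 [0.455 0.033 0.025] 138 [0.459 0.034 0.054] 144 [0.475 0.034 0.009] 150 [0.465 0.034 0.098] 156 [0.464 0.034 0.132] 162 [0.464 0.033 0.157] 168 [0.464 0.034 0.18 ] 174 [0.465 0.034 0.195] 180 [0.466 0.033 0.21 ] 186 [0.466 0.033 0.226] 192 [0.467 0.034 0.235] 198 [0.471 0.035 0.238] 204 [0.475 0.035 0.239] 210 [0.474 0.034 0.254] 216 [0.478 0.033 0.254] 222 [0.476 0.031 0.27 ] 228 [0.473 0.03  0.283] 234 [0.469 0.027 0.299] 240 [0.464 0.029 0.315] 246 [0.464 0.029 0.321] 252 [0.464 0.032 0.326] 258 [0.464 0.033 0.332] 264 [0.464 0.033 0.337] 270 [0.464 0.033 0.341] 276 [0.464 0.033 0.346] 282 [0.463 0.033 0.352] 288 [0.463 0.033 0.355] 294 [0.464 0.033 0.358] 300 [0.465 0.033 0.36 ] 306 [0.466 0.034 0.362] 312 [0.467 0.034 0.364] 318 [0.464 0.033 0.371] 324 [0.456 0.036 0.381] 330 [0.457 0.036 0.384] 336 [0.457 0.036 0.386] 342 [0.457 0.036 0.388] 348 [0.457 0.035 0.39 ] 354 [0.456 0.035 0.392] 360 [0.458 0.032 0.393] 366 [0.458 0.032 0.395] 372 [0.458 0.032 0.397] 378 [0.458 0.032 0.398] hi [0.25204315 0.25717185 0.25809495]
```

The arm is on the top stop (force reversed, arm top back at its home height). I'm easing off the side load, then releasing.

>>> {"name": "jog_arm", "arguments": {"commands": [[-0.5,0,0.3,0,0,0],[-0.5,0,0.3,0,0,0],[0,0,0,0,0,0],[0,0,0,0,0,0],[0,0,0,0,0,0]]}}

```text
time: 15.38
tool_pos: [0.4706, 0.0216, 0.3394]
tool_rot: [180.0, -0.1, -179.6]
ft_force: [3.4, -1.4, -7.8]
grip_width: 0.0181
finger_force: 88.6
```

>>> {"name": "jog_arm", "arguments": {"commands": [[0,0,0.4,0,0,0],[0,0,0.4,0,0,0],[0,0,0,0,0,0],[0,0,0,0,0,0]]}}

```text
time: 15.72
tool_pos: [0.4706, 0.0216, 0.3394]
tool_rot: [180.0, -0.1, -179.6]
ft_force: [0.4, -1.3, -5.5]
grip_width: 0.0183
finger_force: 88.5
```

>>> {"name": "jog_arm", "arguments": {"commands": [[0,0,0,0,0,0],[0,0,0,0,0,0],[0,0,0,0,0,0]], "gripper": 26, "newtons": 20}}

```text
time: 15.97
tool_pos: [0.4716, 0.0215, 0.3407]
tool_rot: [-180.0, 0.1, -179.6]
ft_force: [0.4, -0.8, -0.2]
grip_width: 0.0258
finger_force: 0.0
```

>>> {"name": "jog_arm", "arguments": {"commands": [[0,0,0,0,0,0],[0,0,0,0,0,0],[0,0,0,0,0,0],[0,0,0,0,0,0],[0,0,0,0,0,0]], "gripper": 60}}

```text
time: 16.38
tool_pos: [0.4713, 0.0214, 0.34]
tool_rot: [-180.0, 0.0, -179.6]
ft_force: [-0.3, 0.3, -0.0]
grip_width: 0.0599
finger_force: 0.0
```

>>> {"name": "jog_arm", "arguments": {"commands": [[0,0,-2,0,0,0],[0,0,-5,0,0,0],[0,0,-8,0,0,0],[0,0,-10,0,0,0],[0,0,-15,0,0,0],[0,0,-20,0,0,0],[0,0,-20,0,0,0],[0,0,-20,0,0,0],[20,0,0,0,0,0],[25,0,0,0,0,0],[25,0,0,0,0,0],[25,0,0,0,0,0],[25,0,0,0,0,0],[20,0,0,0,0,0],[0,0,0,0,0,0],[0,0,0,0,0,0]]}}

```text
time: 17.72
tool_pos: [0.3311, 0.0205, 0.4414]
tool_rot: [-179.9, 0.2, -179.7]
ft_force: [0.4, -0.1, -0.0]
grip_width: 0.06
finger_force: 0.0
```

```bash
python3 top.py t4; python3 - <<'E'
from h import *
s=env.read_state();p,d=env.get_image('wrist'); print(s['tool_pos'],s['time']);cv2.imwrite('pics/w6.png',p[...,::-1]);P=pts('wrist',d,s)
a,_=p,0
for i in range(3):
    s=env.read_state();p,d=env.get_image('wrist');P=pts('wrist',d,s)
    k=(abs(P[...,0]-.474)<.04)&(abs(P[...,1]-.034)<.03)
    for lo,hi in [(.1,.16),(.2,.225),(.262,.29)]:
        q=P[k&(P[...,2]>lo)&(P[...,2]<hi)]
        if len(q): print(lo,len(q),q.mean(0).round(4),end=' ')
    print()
E
```

```text
arm top z 0.30678646243218755 333
[ 0.07389074 -0.03593768  0.00679159]
[0.33157277 0.02043355 0.44098622] 17.7667
0.1 341 [0.4639 0.0351 0.1317] 0.2 178 [0.4667 0.0357 0.2126] 0.262 75 [0.4709 0.0209 0.276 ] 
0.1 336 [0.4638 0.0351 0.1319] 0.2 178 [0.4667 0.0355 0.2125] 0.262 81 [0.471  0.0208 0.276 ] 
0.1 334 [0.4637 0.0351 0.1315] 0.2 185 [0.4666 0.0356 0.2128] 0.262 85 [0.4713 0.0208 0.2747]
```

View pics/w6.png

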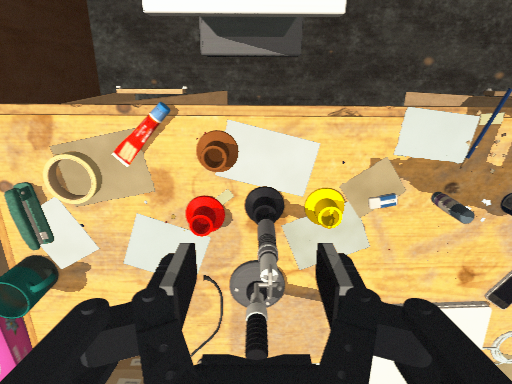

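The handpiece hangs from the hook at (268,275), clear of the dock at (265,203) and steady over three readings. The arm is at its home height and the bystanders are in place. Handing in.

```bash
python3 -c "
from rig import env
print(env.job_done())"
```

```text
the job is handed in; nothing more can be done
None
```

The handpiece now hangs freely from the hook with the arm back at its home stop, and I handed the job in at about 18 s of the 51 s allowed.

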